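# Stand a fallen top-heavy bench lamp up and lock it in its quarter-turn mount

## Robot

A 6-joint arm with a two-finger parallel gripper is mounted at the origin on a cart in front of the work surface, level with it; the furniture and walls round the work are solid. World frame = base frame: x ahead of the robot, y to its left, z up, the work surface at z = 0. Lengths are in m, angles in rad, forces in N, time in s.
With the tool pointing down it reaches from about 0.325 to 0.775 m from the base axis. Payload 5.5 kg.
Tool frame: the origin (TCP) lies at the very end of the fingers, on their centre line; the grasp point (between the pads) lies 19 mm behind it (robot.grasp_offset is the distance from the TCP to the grasp point, in m); z points along the fingers, y is the line along which they close (so a half turn about z gives the same grasp; the last joint's range is limited). The gripper opens to 88 mm and grips with 3 to 60 N. Pads are 20 mm wide; open, the fingers measure 115 mm over their backs; the gripper's body (75 mm by 178 mm) begins 61 mm behind the grasp point.
Start: joints at [1.228, 0.091, 1.231, -0, 1.82, -0.057], TCP at [0.169, 0.576, 0.223] pointing down, gripper open.
Joint ranges: [-2.87, 2.87], [-0.86, 2.18], [0.17, 2.46], [-1.51, 4.65], [0.06, 2.69], [-2.65, 2.65]. Speed limits (rad/s): [2.57, 2.57, 3.01, 3.14, 3.14, 3.14].

## Interface

Orientations are given as a rotation vector (axis times angle).
In Python, from plant import robot gives the robot as it stands.
- The arm moves only by the tool drive_tool, never from a script. Its argument "deltas" is a list of rows, each an object with "gripper": the opening in per cent of the stroke, from 0 (shut) to 100 (fully open); "dp": the shift along the tool's x, y, z in mm, a list of three; "rotation": the turn, a rotation vector about the tool's x, y, z in degrees, a list of three. A call has 1 to 20 rows; each row shifts and turns the commanded pose from where the row before left it, along the tool's axes as they then stand; what a row does not reach is not made up. A row lasts 1/12 s, in which the tool goes at most 41.7 mm and 7.16 degrees, less where a joint would pass 70% of its speed; a pose out of reach is approached as far as the arm can. A call with a gripper value outside its range is refused whole. The fingers move at their own pace and stop on an object; the grip force is fixed at half the most. Time passes only in rows, so rows that do not move let the fingers close. It gives the time, the measured TCP pose, the force, the opening and the grip force at its end, in the units of the state.
- robot.observe(): the state, without advancing time (a new reading comes with each control period).
- robot.grab_frame(name): name is "side" or "top" or "wrist"; returns the picture (400x640x3 uint8, blue, green, red); there is no depth.
- robot.camera_info(name): a dict with "fov_y" (degrees; the focal length in pixels is half the picture's height over the tangent of half this angle, whatever the lens; pixels are square), "cx", "cy" (the principal point, pixels), "world_from_camera" (4x4, takes a point from camera to world coordinates); the wrist camera has in their place "T_tool_cam" (4x4, takes a point from camera to tool coordinates, whose origin is the TCP and whose axes are the flange's). Camera axes: x right, y down, z forward; pixel columns grow to the right and rows downward; lengths in m; the calibration is good to about 2 mm. A picture is of the moment at which its call begins: read the wrist's pose just before it. camera_info takes no time and is no camera call.
- robot.sign_off(): hands the job in; it is judged then, once.
Trained networks look in the newest picture that a camera, given by its name, has taken for a name from the list of things; names that differ only in an ending like _2 or _b are one class to them, and where a whole thing is asked for, a point or a joint stands for the part that bears it (a point fixed in the world has none). Each returns a list of dicts, best first, with "p" (0 to 1); they miss things now and then, are a little off and sometimes report something else, mostly with a low value. They report only what shows in the picture. A call takes as long as a camera call.
- robot.recognise(camera, query): "centre" ([x, y, z] in m, in the coordinates of the camera as it stood for that picture, good to about 4 mm: the middle of the surface that is visible of it).
- robot.outline_of(camera, query): "pixels" (400x640 bool, what is visible of it).
- robot.place_of(camera, query): "centre" ([x, y, z] in m, in the coordinates of the camera as it stood for that picture, good to about 4 mm: a listed point, or the origin of a listed thing).
The state is a dict: "time_s": time; "joint_pos": joint angles; "qd": joint speeds; "joint_torque": joint torques, N m; "ee_pos": TCP position; "tcp_rot": TCP orientation; "force": force on the tool from outside, world axes, zero at the start; "moment": the same for the moment, N m; "finger_gap": finger opening in m; "gripper_force": force on a finger pad.
Only numpy, scipy, OpenCV 4.12 (cv2) and the standard library are available. Lean on these libraries where they do the work, as an engineer would, in place of code of your own. Each camera call takes 0.05 s, during which the arm holds its last target. There are 200 camera calls.

## Task

The top-heavy work lamp has fallen over on the bench. Pick it up, stand it upright by itself on the bare bench and let go of it; then take hold of it again, carry it to the bayonet mount, lower its foot fully in and turn it clockwise (seen from above) up to the stop, so that it is locked and stands upright, and let go. Leave the jar, the roll of tape and the paint tin where they are.

Things in the scene. Friction and masses are not known exactly. Their poses are not given: they have to be found in the camera images.
- lamp: Loose work lamp, 203 mm tall, about 0.5 kg: aluminium foot, steel post 18 mm thick, heavy black square head. At the start it lies on the bench, lens up, axis 25 mm high. Centre of mass about 150 mm above the foot's underside: standing free it tips beyond 8 degrees. Origin: on the axis, 110 mm above the foot's underside. z: along the axis, foot to head. x: out of the head's slotted side, away from the lens.
- lamp_foot (a point): Centre of the underside of the lamp's foot. The foot is a round disc 50 mm across (47 at the very bottom) and 18 mm high, with two ears along the lamp's +y and -y: each 20 mm wide, 6 mm thick from the underside up, its end 34 mm from the axis. Axes as the lamp's.
- lamp_head (a point): Centre of the lamp's head, on the axis, 174 mm above the foot's underside. The head is 50 x 50 mm across and 58 mm tall (from 145 to 203 mm above the underside); the round white lens is on its -x side, its flat sides face +x, -x, +y and -y of the lamp, edges rounded 4 mm. A round collar 28 mm thick and 11 mm long lies under it. Axes as the lamp's.
- mount: Bayonet mount fixed to the bench: dark steel plate 112 x 112 x 6 mm with an aluminium ring on it, 90 mm across, its top 19 mm above the bench. Origin: centre of the plate's underside, z up. Two openings about 26 mm wide at the mount's +y and -y let the ears down, either ear in either opening. Then the lamp turns clockwise seen from above by about 85 degrees, to fixed stops; other way barred.
- mount_seat (a point): Centre of the plate's top inside the ring, 6 mm above the bench, where the foot's underside rests. Two claws overhang it over the mount's +x and -x, 55 mm apart inside (diameter), undersides 8 mm above the plate, 5 mm thick; the turned ears lie under them, along the mount's x axis within 10 degrees. No spring or catch: the lamp stays as turned. Axes as the mount's.
- varnish_jar: Jar of varnish with a wire bail, 74 x 84 x 113 mm, loose bystander. Origin: centre of its underside, z up.
- masking_tape: Roll of masking tape lying flat, 82 mm across, 24 mm high, loose bystander. Origin: centre of its underside.
- paint_tin: Small paint tin, 77 mm across, 78 mm high, loose bystander. Origin: centre of its underside.

How it is judged:
By the outcome, as a careful person would: the job done as asked, in the order asked, and still so for the second after the job is handed in, with the robot touching nothing.
It also fails if it takes over 72 s, if anything falls off the work surface, if the arm or the gripper's body presses on something with over 40 N, if the wrist force passes 120 N, or if a joint passes its speed limit or range.

## Working session

There is one attempt and no reset: what is moved stays moved. The work goes in short steps, Python scripts to look and compute and a tool call to move; the robot and the scene stay as the last step left them, time stands still between calls to the robot, and variables do not carry over. Pictures are saved under pics/ and viewed, at most 10 in all, crops included, and the job is handed in when it is done.

Besides the shell and the picture viewer there is one more tool, called after "Emit:" as name([rows], argument=value, ...), one row to a line, values as JSON. drive_tool: Moves the arm, as the interface text tells. Its arguments: {"type":"object","properties":{"deltas":{"type":"array","items":{"type":"object","properties":{"gripper":{"type":"number"},"dp":{"type":"array","items":{"type":"number"}},"rotation":{"type":"array","items":{"type":"number"}}}}}},"required":["deltas"]}

```bash
ls; mkdir -p pics
cat > h.py <<'E'
import numpy as np, cv2
from scipy.spatial.transform import Rotation as R
from plant import robot
np.set_printoptions(precision=4,suppress=True)
def Tw(cam,s=None):
    i=robot.camera_info(cam)
    if 'world_from_camera' in i: return np.array(i['world_from_camera'])
    s=s or robot.observe(); T=np.eye(4); T[:3,:3]=R.from_rotvec(s['tcp_rot']).as_matrix(); T[:3,3]=s['ee_pos']
    return T@np.array(i['T_tool_cam'])
def place(cam,q,T,f='place_of'):
    for d in getattr(robot,f)(cam,q)[:2]:
        print(cam,f,q,round(d['p'],2),(T@np.r_[d['centre'],1])[:3])
def ray(cam,px,z,T=None):
    i=robot.camera_info(cam);T=Tw(cam) if T is None else T
    f=200/np.tan(np.radians(i['fov_y']/2))
    d=T[:3,:3]@np.array([(px[0]-i['cx'])/f,(px[1]-i['cy'])/f,1.]); o=T[:3,3]
    return o+d*(z-o[2])/d[2]
def proj(cam,p,T=None):
    i=robot.camera_info(cam);T=Tw(cam) if T is None else T
    f=200/np.tan(np.radians(i['fov_y']/2)); c=np.linalg.inv(T)@np.r_[p,1]
    return np.array([f*c[0]/c[2]+i['cx'],f*c[1]/c[2]+i['cy']])
E
python3 - <<'E'
from h import *
s=robot.observe();print(s)
for c in ['top','side']:
    im=robot.grab_frame(c);cv2.imwrite(f'pics/{c}0.png',im)
    T=Tw(c);print(c,T,robot.camera_info(c)['fov_y'])
    for q in ['lamp','lamp_foot','lamp_head','mount','mount_seat','varnish_jar','masking_tape','paint_tin']: place(c,q,T)
print(robot.camera_info('wrist'))
E
```

```text
pics
{'time_s': 0.0, 'joint_pos': array([ 1.2283,  0.0919,  1.2319, -0.    ,  1.8198, -0.0567]), 'qd': array([ 0.0002, -0.0006,  0.0003,  0.001 , -0.001 ,  0.0006]), 'joint_torque': array([ -0.0017, -44.6472, -40.6433,   0.0698,   0.0299,  -0.0001]), 'ee_pos': array([0.1691, 0.5754, 0.2215]), 'tcp_rot': array([-0.4474, -3.1092,  0.003 ]), 'force': array([ 0.4844, -0.789 , -0.2504]), 'moment': array([-0.0663, -0.0166, -0.041 ]), 'gripper_force': 0.0, 'finger_gap': 0.08822945770007252}
top [[-0.0123 -0.9825  0.186   0.3851]
 [-0.9995  0.0067 -0.0308 -0.0288]
 [ 0.029  -0.1863 -0.9821  1.0432]
 [ 0.      0.      0.      1.    ]] 49.57862833550336
top place_of lamp 0.95 [0.5413 0.1844 0.0285]
top place_of lamp_foot 0.93 [0.5521 0.0763 0.0262]
top place_of lamp_head 0.65 [0.5367 0.2498 0.0243]
top place_of mount 0.6 [ 0.5591 -0.2096  0.0013]
top place_of mount_seat 0.87 [ 0.5626 -0.2073  0.0038]
top place_of varnish_jar 0.62 [ 0.6074 -0.3361 -0.0028]
top place_of masking_tape 0.63 [ 0.444   0.0202 -0.0032]
top place_of paint_tin 0.69 [ 0.6827  0.1203 -0.0007]
side [[-0.957  -0.141   0.253
[... 193 characters left out ...]
of lamp_foot 0.86 [0.5526 0.0738 0.0249]
side place_of lamp_head 0.67 [0.5379 0.2478 0.0244]
side place_of lamp_head 0.31 [ 0.4422  0.016  -0.0017]
side place_of mount 0.89 [ 0.5584 -0.2101  0.0002]
side place_of mount_seat 0.79 [ 0.5566 -0.2133  0.0072]
side place_of varnish_jar 0.84 [ 0.6057 -0.3418  0.0035]
side place_of masking_tape 0.71 [ 0.4407  0.0155 -0.0028]
side place_of paint_tin 0.97 [ 0.6856  0.1161 -0.0029]
{'fov_y': 68.22682639510577, 'cx': 321.0806011014633, 'cy': 201.70668450136378, 'T_tool_cam': array([[ 0.0002, -0.9649, -0.2626,  0.0706],
       [ 1.    ,  0.0001,  0.0003,  0.0004],
       [-0.0002, -0.2626,  0.9649, -0.1632],
       [ 0.    ,  0.    ,  0.    ,  1.    ]])}
```

View pics/top0.png

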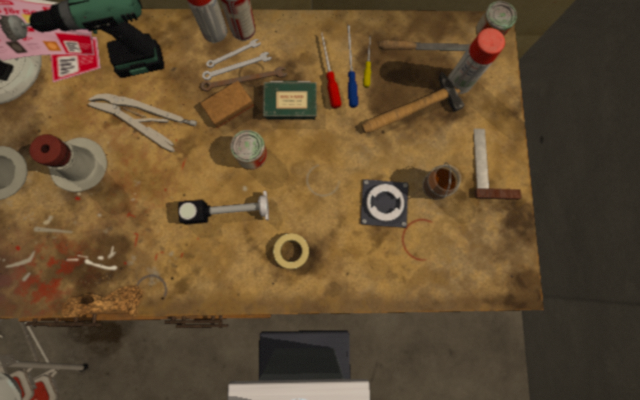

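View pics/side0.png

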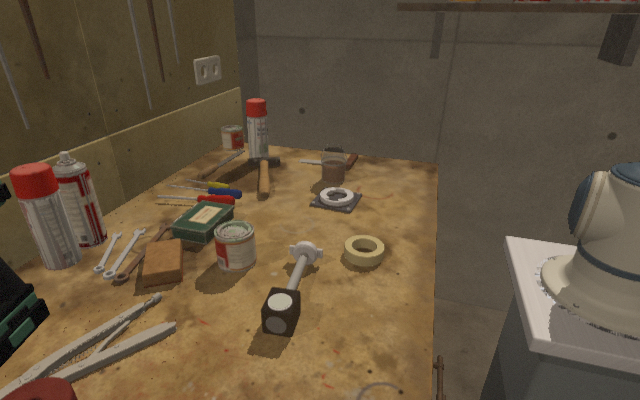

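The top view shows the lamp with its head at (193,211) and foot at (262,205), the tape at (291,251), the tin at (248,150), the mount at (385,203) and the jar at (443,181). The side view agrees: the lamp lies lens up, with its head at (282,312).

Plan:
1. Grip the head by its flat sides, with the tool leaning 30° toward the head.
2. Turn the lamp upright.
3. Regrasp the head from above.

```bash
cat >> h.py <<'E'
def tool(yang,a):
    "tool y at azimuth yang deg; tool z = down leaned by a deg away from tool x-horizontal"
    y=np.array([np.cos(np.radians(yang)),np.sin(np.radians(yang)),0]); h=np.cross(y,[0,0,-1])
    z=np.cos(np.radians(a))*np.array([0,0,-1.])-np.sin(np.radians(a))*h
    return np.c_[np.cross(y,z),y,z]
def plan(p1,R1,n,p0=None,R0=None):
    from scipy.spatial.transform import Slerp
    s=robot.observe(); p0=s['ee_pos'] if p0 is None else p0; R0=R.from_rotvec(s['tcp_rot']) if R0 is None else R.from_matrix(R0)
    S=Slerp([0,1],R.concatenate([R0,R.from_matrix(R1)])); p=np.array(p0);Rc=R0
    for k in range(1,n+1):
        q=p0+(np.array(p1)-p0)*k/n; dp=np.round(Rc.inv().apply(q-p)*1e3,1); Rn=S(k/n); w=np.round((Rc.inv()*Rn).as_rotvec(degrees=True),2)
        print(list(map(float,dp)),list(map(float,w))); p=p+Rc.apply(dp/1e3);Rc=Rc*R.from_rotvec(w,degrees=True)
E
python3 - <<'E'
from h import *
Rt=tool(4.9,30); g=np.array([.537,.249,.028]); p=g+Rt[:,2]*.019
print('grasp tcp',p, 'pre',p-Rt[:,2]*.12)
plan(p-Rt[:,2]*.12,Rt,16)
E
```

```text
grasp tcp [0.5378 0.2395 0.0115] pre [0.5327 0.2993 0.1155]
[-26.7, -10.2, 6.7] [1.12, -1.64, 4.19]
[-27.1, -8.0, 7.6] [1.13, -1.65, 4.19]
[-27.4, -5.9, 8.6] [1.12, -1.64, 4.2]
[-27.5, -3.7, 9.5] [1.12, -1.64, 4.19]
[-27.4, -1.6, 10.3] [1.13, -1.64, 4.19]
[-27.2, 0.7, 11.0] [1.12, -1.65, 4.19]
[-26.6, 2.9, 11.8] [1.12, -1.64, 4.19]
[-26.1, 5.1, 12.5] [1.13, -1.64, 4.19]
[-25.2, 7.2, 13.1] [1.12, -1.64, 4.2]
[-24.2, 9.2, 13.7] [1.12, -1.65, 4.19]
[-23.1, 11.3, 14.1] [1.13, -1.64, 4.19]
[-21.8, 13.2, 14.6] [1.12, -1.64, 4.19]
[-20.3, 15.0, 14.8] [1.12, -1.64, 4.19]
[-18.7, 16.7, 15.2] [1.13, -1.65, 4.2]
[-17.0, 18.4, 15.2] [1.12, -1.64, 4.19]
[-15.2, 19.8, 15.4] [1.12, -1.64, 4.19]
```

Emit:
drive_tool([
  {"gripper": 100, "dp": [-26.7, -10.2, 6.7], "rotation": [1.12, -1.64, 4.19]},
  {"gripper": 100, "dp": [-27.1, -8, 7.6], "rotation": [1.12, -1.64, 4.19]},
  {"gripper": 100, "dp": [-27.4, -5.9, 8.6], "rotation": [1.12, -1.64, 4.19]},
  {"gripper": 100, "dp": [-27.5, -3.7, 9.5], "rotation": [1.12, -1.64, 4.19]},
  {"gripper": 100, "dp": [-27.4, -1.6, 10.3], "rotation": [1.12, -1.64, 4.19]},
  {"gripper": 100, "dp": [-27.2, 0.7, 11], "rotation": [1.12, -1.64, 4.19]},
  {"gripper": 100, "dp": [-26.6, 2.9, 11.8], "rotation": [1.12, -1.64, 4.19]},
  {"gripper": 100, "dp": [-26.1, 5.1, 12.5], "rotation": [1.12, -1.64, 4.19]},
  {"gripper": 100, "dp": [-25.2, 7.2, 13.1], "rotation": [1.12, -1.64, 4.19]},
  {"gripper": 100, "dp": [-24.2, 9.2, 13.7], "rotation": [1.12, -1.64, 4.19]},
  {"gripper": 100, "dp": [-23.1, 11.3, 14.1], "rotation": [1.12, -1.64, 4.19]},
  {"gripper": 100, "dp": [-21.8, 13.2, 14.6], "rotation": [1.12, -1.64, 4.19]},
  {"gripper": 100, "dp": [-20.3, 15, 14.8], "rotation": [1.12, -1.64, 4.19]},
  {"gripper": 100, "dp": [-18.7, 16.7, 15.2], "rotation": [1.12, -1.64, 4.19]},
  {"gripper": 100, "dp": [-17, 18.4, 15.2], "rotation": [1.12, -1.64, 4.19]},
  {"gripper": 100, "dp": [-15.2, 19.8, 15.4], "rotation": [1.12, -1.64, 4.19]},
  {"gripper": 100, "dp": [0, 0, 0], "rotation": [0, 0, 0]},
  {"gripper": 100, "dp": [0, 0, 0], "rotation": [0, 0, 0]},
])

```text
time_s: 2.4
ee_pos: [0.5332, 0.2984, 0.1137]
tcp_rot: [1.836, 2.0, -0.495]
force: [-0.5, 1.1, -0.3]
finger_gap: 0.0881
gripper_force: 0.0
```

Run:
```python
from h import *
s=robot.observe(); print(s['ee_pos'],s['joint_pos'],s['time_s'],R.from_rotvec(s['tcp_rot']).as_matrix())
T=Tw('wrist',s); im=robot.grab_frame('wrist'); cv2.imwrite('pics/w1.png',im)
for q in ['lamp','lamp_head','lamp_foot']: place('wrist',q,T)
Rt=tool(4.9,30); g=np.array([.537,.249,.028]); p=g+Rt[:,2]*.019
plan(p,Rt,8)
```

```text
[0.5332 0.2984 0.1137] [ 0.6899  0.388   1.1632 -0.4448  1.879   0.5303] 2.4 [[-0.0742  0.9964  0.04  ]
 [ 0.8628  0.0843 -0.4985]
 [-0.5001 -0.0025 -0.866 ]]
wrist place_of lamp 0.75 [0.5421 0.1869 0.0263]
wrist place_of lamp_head 0.58 [0.5376 0.2458 0.0282]
wrist place_of lamp_foot 0.68 [0.5531 0.0737 0.0235]
[-0.1, 0.0, 15.2] [0.01, -0.02, 0.01]
[-0.1, 0.0, 15.1] [0.02, -0.01, 0.01]
[-0.1, 0.0, 15.2] [0.01, -0.02, 0.01]
[-0.1, 0.1, 15.1] [0.02, -0.02, 0.02]
[-0.1, -0.0, 15.2] [0.01, -0.01, 0.01]
[-0.1, 0.0, 15.1] [0.02, -0.02, 0.01]
[-0.1, 0.0, 15.2] [0.01, -0.02, 0.01]
[-0.1, 0.1, 15.2] [0.02, -0.01, 0.01]
```

View pics/w1.png

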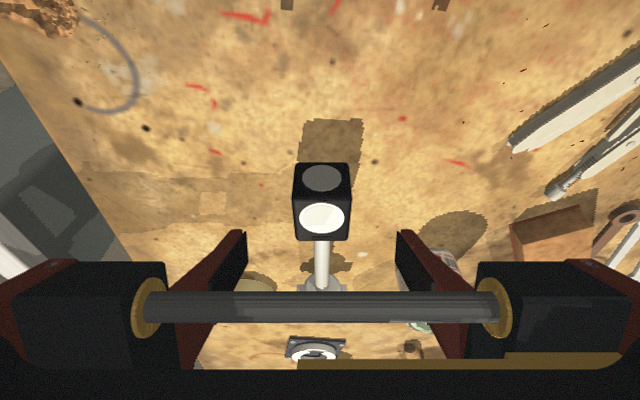

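The wrist view shows the head at (322,200), midway between the fingers, and the post runs straight down the picture, so the alignment is good. Now I go in and close.

Emit:
drive_tool([
  {"gripper": 100, "dp": [0, 0, 20], "rotation": [0, 0, 0]},
  {"gripper": 100, "dp": [0, 0, 20], "rotation": [0, 0, 0]},
  {"gripper": 100, "dp": [0, 0, 20], "rotation": [0, 0, 0]},
  {"gripper": 100, "dp": [0, 0, 20], "rotation": [0, 0, 0]},
  {"gripper": 100, "dp": [0, 0, 20], "rotation": [0, 0, 0]},
  {"gripper": 100, "dp": [0, 0, 10], "rotation": [0, 0, 0]},
  {"gripper": 100, "dp": [0, 0, 10], "rotation": [0, 0, 0]},
  {"gripper": 0, "dp": [0, 0, 0], "rotation": [0, 0, 0]},
  {"gripper": 0, "dp": [0, 0, 0], "rotation": [0, 0, 0]},
  {"gripper": 0, "dp": [0, 0, 0], "rotation": [0, 0, 0]},
  {"gripper": 0, "dp": [0, 0, 0], "rotation": [0, 0, 0]},
  {"gripper": 0, "dp": [0, 0, 0], "rotation": [0, 0, 0]},
  {"gripper": 0, "dp": [0, 0, 0], "rotation": [0, 0, 0]},
  {"gripper": 0, "dp": [0, 0, 0], "rotation": [0, 0, 0]},
  {"gripper": 0, "dp": [0, 0, 0], "rotation": [0, 0, 0]},
])

```text
time_s: 3.85
ee_pos: [0.5383, 0.2403, 0.0119]
tcp_rot: [1.835, 2.0, -0.489]
force: [0.8, 0.9, 2.5]
finger_gap: 0.0499
gripper_force: 30.0
```

Run:
```python
from h import *
s=robot.observe(); print(s)
# grasp pt stays over; lift and turn: lamp upright. grasp pt target
R0=R.from_rotvec(s['tcp_rot']).as_matrix()
lz=np.array([-.0854,.9963,0]); l=R0.T@lz; print('lamp z in tool',l)
y=R0[:,1].copy(); y[2]=0
Rt=tool(np.degrees(np.arctan2(y[1],y[0])),-60)
print(Rt, Rt@l)
g=np.array([.545,.20,.26]); p=g+Rt[:,2]*.019
plan(p,Rt,18)
```

```text
{'time_s': 3.85, 'joint_pos': array([ 0.6184,  0.3626,  1.3798, -0.4471,  1.6713,  0.5485]), 'qd': array([-0.001 , -0.0003,  0.0007,  0.0011,  0.0007, -0.0012]), 'joint_torque': array([ -0.776 , -51.1989, -35.6308,  -2.1334,   1.3591,   0.013 ]), 'ee_pos': array([0.5383, 0.2403, 0.0119]), 'tcp_rot': array([ 1.835 ,  2.0004, -0.4888]), 'force': array([0.795 , 0.8638, 2.4606]), 'moment': array([ 0.2165,  0.0919, -0.0371]), 'gripper_force': 30.000034868717194, 'finger_gap': 0.049852900464051414}
lamp z in tool [ 0.8668  0.001  -0.4985]
[[-0.0432  0.9963 -0.0748]
 [ 0.4981  0.0864  0.8628]
 [ 0.866   0.     -0.5   ]] [0.0008 0.0018 1.    ]
[-7.8, 0.2, -10.8] [0.0, 4.99, 0.0]
[-6.8, 0.2, -11.5] [0.01, 5.0, 0.0]
[-5.8, 0.2, -12.0] [0.0, 4.99, 0.0]
[-4.7, 0.2, -12.4] [0.0, 5.0, 0.0]
[-3.6, 0.2, -12.9] [0.01, 4.99, 0.01]
[-2.5, 0.2, -13.0] [0.0, 5.0, -0.0]
[-1.3, 0.1, -13.3] [0.01, 4.99, -0.0]
[-0.2, 0.2, -13.3] [0.0, 5.0, -0.0]
[1.0, 0.2, -13.3] [0.0, 4.99, 0.0]
[2.2, 0.2, -13.2] [0.01, 5.0, 0.0]
[3.2, 0.2, -12.9] [0.0, 4.99, 0.0]
[4.4, 0.2, -12.6] [0.01, 5.0, 0.0]
[5.5, 0.2, -12.1] [-0.0, 4.99, 0.0]
[6.5, 0.2, -11.6] [0.0, 5.0, 0.01]
[7.5, 0.1, -11.0] [0.01, 4.99, -0.0]
[8.4, 0.2, -10.4] [0.0, 4.99, -0.0]
[9.3, 0.2, -9.5] [0.01, 5.0, -0.0]
[10.1, 0.2, -8.7] [-0.0, 4.99, -0.0]
```

Emit:
drive_tool([
  {"gripper": 0, "dp": [-12.5, 0, -21.7], "rotation": [0, 0, 0]},
  {"gripper": 0, "dp": [-12.5, 0, -21.7], "rotation": [0, 0, 0]},
  {"gripper": 0, "dp": [-7.8, 0.2, -10.8], "rotation": [0, 5, 0]},
  {"gripper": 0, "dp": [-6.8, 0.2, -11.5], "rotation": [0, 5, 0]},
  {"gripper": 0, "dp": [-5.8, 0.2, -12], "rotation": [0, 5, 0]},
  {"gripper": 0, "dp": [-4.7, 0.2, -12.4], "rotation": [0, 5, 0]},
  {"gripper": 0, "dp": [-3.6, 0.2, -12.9], "rotation": [0, 5, 0]},
  {"gripper": 0, "dp": [-2.5, 0.2, -13], "rotation": [0, 5, 0]},
  {"gripper": 0, "dp": [-1.3, 0.2, -13.3], "rotation": [0, 5, 0]},
  {"gripper": 0, "dp": [-0.2, 0.2, -13.3], "rotation": [0, 5, 0]},
  {"gripper": 0, "dp": [1, 0.2, -13.3], "rotation": [0, 5, 0]},
  {"gripper": 0, "dp": [2.2, 0.2, -13.2], "rotation": [0, 5, 0]},
  {"gripper": 0, "dp": [3.2, 0.2, -12.9], "rotation": [0, 5, 0]},
  {"gripper": 0, "dp": [4.4, 0.2, -12.6], "rotation": [0, 5, 0]},
  {"gripper": 0, "dp": [5.5, 0.2, -12.1], "rotation": [0, 5, 0]},
  {"gripper": 0, "dp": [6.5, 0.2, -11.6], "rotation": [0, 5, 0]},
  {"gripper": 0, "dp": [7.5, 0.2, -11], "rotation": [0, 5, 0]},
  {"gripper": 0, "dp": [8.4, 0.2, -10.4], "rotation": [0, 5, 0]},
  {"gripper": 0, "dp": [9.3, 0.2, -9.5], "rotation": [0, 5, 0]},
  {"gripper": 0, "dp": [10.1, 0.2, -8.7], "rotation": [0, 5, 0]},
])

```text
time_s: 5.52
ee_pos: [0.5435, 0.2149, 0.2987]
tcp_rot: [-1.503, -1.634, -0.868]
force: [-1.2, 0.8, -5.5]
finger_gap: 0.0496
gripper_force: 30.0
```

Emit:
drive_tool([
  {"gripper": 0, "dp": [0, 0, 0], "rotation": [0, 0, 0]},
  {"gripper": 0, "dp": [0, 0, 0], "rotation": [0, 0, 0]},
  {"gripper": 0, "dp": [0, 0, 0], "rotation": [0, 0, 0]},
])

```text
time_s: 5.77
ee_pos: [0.5435, 0.2159, 0.2986]
tcp_rot: [-1.505, -1.639, -0.865]
force: [0.3, -0.1, -5.1]
finger_gap: 0.0498
gripper_force: 30.0
```

Run:
```python
from h import *
s=robot.observe(); Rm=R.from_rotvec(s['tcp_rot']).as_matrix(); print(s['ee_pos'],s['joint_pos'],s['force'],s['gripper_force'],Rm)
print('grasp pt',s['ee_pos']-.019*Rm[:,2])
for c in ['side','top']:
    im=robot.grab_frame(c); cv2.imwrite(f'pics/{c}1.png',im); T=Tw(c)
    for q in ['lamp','lamp_head','lamp_foot']: place(c,q,T)
```

```text
[0.5435 0.2159 0.2986] [-0.2074  0.0294  1.468   1.0433  1.862  -0.0837] [ 0.2781 -0.1097 -5.0862] 29.999941885471344 [[-0.0418  0.9963 -0.0752]
 [ 0.5002  0.086   0.8616]
 [ 0.8649 -0.0016 -0.502 ]]
grasp pt [0.5449 0.1995 0.3081]
side place_of lamp 0.85 [0.5403 0.1958 0.2459]
side place_of lamp 0.18 [ 0.4429  0.0119 -0.0021]
side place_of lamp_head 0.63 [0.5405 0.2045 0.3047]
side place_of lamp_foot 0.82 [0.5388 0.2043 0.1295]
side place_of lamp_foot 0.41 [ 0.5582 -0.2132  0.0082]
top place_of lamp 0.88 [0.5439 0.2057 0.2421]
top place_of lamp_head 0.8 [0.5439 0.2073 0.3071]
top place_of lamp_head 0.57 [ 0.5637 -0.211   0.0026]
top place_of lamp_foot 0.58 [0.5447 0.2069 0.1338]
top place_of lamp_foot 0.33 [ 0.4473  0.0191 -0.0002]
```

View pics/side1.png

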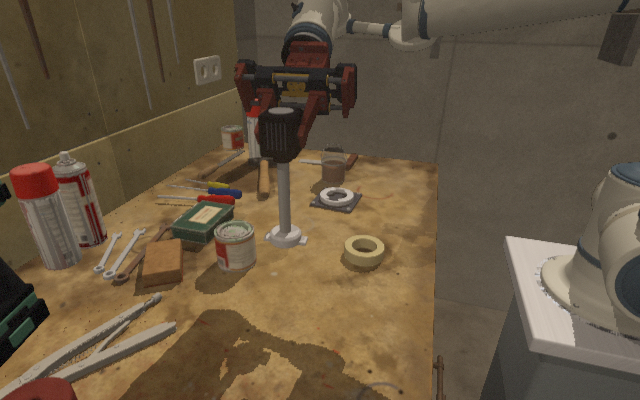

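The lamp now hangs upright, its foot at (285,237) and straight below the head at (280,130). Foot underside is at about z = 0.131, so I lower it.

Emit:
drive_tool([
  {"gripper": 0, "dp": [-17.3, 0, 10], "rotation": [0, 0, 0]},
  {"gripper": 0, "dp": [-17.3, 0, 10], "rotation": [0, 0, 0]},
  {"gripper": 0, "dp": [-17.3, 0, 10], "rotation": [0, 0, 0]},
  {"gripper": 0, "dp": [-17.3, 0, 10], "rotation": [0, 0, 0]},
  {"gripper": 0, "dp": [-17.3, 0, 10], "rotation": [0, 0, 0]},
  {"gripper": 0, "dp": [-8.7, 0, 5], "rotation": [0, 0, 0]},
  {"gripper": 0, "dp": [-4.3, 0, 2.5], "rotation": [0, 0, 0]},
  {"gripper": 0, "dp": [-1.7, 0, 1], "rotation": [0, 0, 0]},
  {"gripper": 0, "dp": [-1.7, 0, 1], "rotation": [0, 0, 0]},
  {"gripper": 0, "dp": [-1.7, 0, 1], "rotation": [0, 0, 0]},
  {"gripper": 0, "dp": [0, 0, 0], "rotation": [0, 0, 0]},
  {"gripper": 0, "dp": [0, 0, 0], "rotation": [0, 0, 0]},
])

```text
time_s: 7.17
ee_pos: [0.5439, 0.2162, 0.18]
tcp_rot: [-1.502, -1.639, -0.87]
force: [1.4, -0.5, -6.0]
finger_gap: 0.05
gripper_force: 30.0
```

Emit:
drive_tool([
  {"gripper": 0, "dp": [-1.7, 0, 1], "rotation": [0, 0, 0]},
  {"gripper": 0, "dp": [-1.7, 0, 1], "rotation": [0, 0, 0]},
  {"gripper": 0, "dp": [0, 0, 0], "rotation": [0, 0, 0]},
])

```text
time_s: 7.42
ee_pos: [0.5435, 0.2162, 0.1748]
tcp_rot: [-1.503, -1.638, -0.868]
force: [-0.4, 0.7, -5.5]
finger_gap: 0.0497
gripper_force: 30.0
```

Emit:
drive_tool([
  {"gripper": 0, "dp": [-1.7, 0, 1], "rotation": [0, 0, 0]},
  {"gripper": 0, "dp": [-1.7, 0, 1], "rotation": [0, 0, 0]},
  {"gripper": 0, "dp": [0, 0, 0], "rotation": [0, 0, 0]},
])

```text
time_s: 7.67
ee_pos: [0.5434, 0.2163, 0.1706]
tcp_rot: [-1.503, -1.637, -0.868]
force: [-0.6, -0.7, -5.1]
finger_gap: 0.0503
gripper_force: 30.0
```

Emit:
drive_tool([
  {"gripper": 0, "dp": [-1.7, 0, 1], "rotation": [0, 0, 0]},
  {"gripper": 0, "dp": [0, 0, 0], "rotation": [0, 0, 0]},
])

```text
time_s: 7.83
ee_pos: [0.5435, 0.2163, 0.1688]
tcp_rot: [-1.502, -1.638, -0.868]
force: [0.8, 0.7, -5.8]
finger_gap: 0.0498
gripper_force: 30.0
```

Emit:
drive_tool([
  {"gripper": 0, "dp": [-1.7, 0, 1], "rotation": [0, 0, 0]},
  {"gripper": 0, "dp": [0, 0, 0], "rotation": [0, 0, 0]},
])

```text
time_s: 8.0
ee_pos: [0.5437, 0.2163, 0.1673]
tcp_rot: [-1.502, -1.638, -0.869]
force: [-0.3, 0.5, -5.6]
finger_gap: 0.0494
gripper_force: 30.0
```

Emit:
drive_tool([
  {"gripper": 0, "dp": [-1.3, 0, 0.8], "rotation": [0, 0, 0]},
  {"gripper": 0, "dp": [0, 0, 0], "rotation": [0, 0, 0]},
])

```text
time_s: 8.17
ee_pos: [0.5437, 0.2164, 0.1673]
tcp_rot: [-1.501, -1.639, -0.871]
force: [-0.8, -3.2, 1.5]
finger_gap: 0.0497
gripper_force: 30.0
```

Emit:
drive_tool([
  {"gripper": 0, "dp": [-1.3, 0, 0.8], "rotation": [0, 0, 0]},
  {"gripper": 0, "dp": [0, 0, 0], "rotation": [0, 0, 0]},
])

```text
time_s: 8.33
ee_pos: [0.5438, 0.2166, 0.1673]
tcp_rot: [-1.499, -1.639, -0.872]
force: [-1.5, -3.3, 6.5]
finger_gap: 0.0498
gripper_force: 30.0
```

Emit:
drive_tool([
  {"gripper": 0, "dp": [-1.3, 0, 0.8], "rotation": [0, 0, 0]},
  {"gripper": 0, "dp": [0, 0, 0], "rotation": [0, 0, 0]},
])

```text
time_s: 8.5
ee_pos: [0.544, 0.2169, 0.1672]
tcp_rot: [-1.497, -1.64, -0.875]
force: [-3.7, -4.2, 12.2]
finger_gap: 0.05
gripper_force: 30.0
```

Contact. I ease off to about zero force, then open.

Emit:
drive_tool([
  {"gripper": 0, "dp": [2.2, 0, -1.3], "rotation": [0, 0, 0]},
  {"gripper": 0, "dp": [0, 0, 0], "rotation": [0, 0, 0]},
  {"gripper": 100, "dp": [0, 0, 0], "rotation": [0, 0, 0]},
  {"gripper": 100, "dp": [0, 0, 0], "rotation": [0, 0, 0]},
  {"gripper": 100, "dp": [0, 0, 0], "rotation": [0, 0, 0]},
  {"gripper": 100, "dp": [0, 0, 0], "rotation": [0, 0, 0]},
  {"gripper": 100, "dp": [0, 0, 0], "rotation": [0, 0, 0]},
  {"gripper": 100, "dp": [0, 0, 0], "rotation": [0, 0, 0]},
])

```text
time_s: 9.17
ee_pos: [0.5435, 0.2164, 0.1651]
tcp_rot: [-1.502, -1.638, -0.868]
force: [1.0, 0.4, -0.6]
finger_gap: 0.0856
gripper_force: 0.0
```

Run:
```python
from h import *
s=robot.observe(); print(s['ee_pos'],s['finger_gap'],s['force'],s['joint_pos'])
for c in ['side','top']:
    im=robot.grab_frame(c); cv2.imwrite(f'pics/{c}2.png',im); T=Tw(c)
    for q in ['lamp','lamp_head','lamp_foot']: place(c,q,T)
```

```text
[0.5435 0.2164 0.1651] 0.08556552555912793 [ 0.9695  0.3846 -0.6035] [-0.2075  0.1083  1.6292  0.999   1.7362 -0.2942]
side place_of lamp 0.6 [0.5405 0.1966 0.1128]
side place_of lamp_head 0.76 [0.54   0.2052 0.1753]
side place_of lamp_foot 0.74 [ 0.542   0.2025 -0.0023]
side place_of lamp_foot 0.37 [ 0.4429  0.012  -0.0037]
top place_of lamp 0.64 [0.5425 0.2044 0.1135]
top place_of lamp_head 0.95 [0.5463 0.2052 0.1747]
top place_of lamp_foot 0.96 [ 0.5421  0.2069 -0.0007]
top place_of lamp_foot 0.28 [ 0.446   0.0192 -0.0005]
```

Run:
```python
from h import *
s=robot.observe(); R0=R.from_rotvec(s['tcp_rot']).as_matrix()
p1=s['ee_pos']-.13*R0[:,2]; p2=p1+[0,0,.06]
print(p1,R0.T@[0,0,20.])
plan(np.array([.543,.205,.30]),tool(4.9,0),9,p0=p2)
im=cv2.imread('pics/top0.png'); c=im[165:240,345:425]
cv2.imwrite('pics/mount.png',cv2.resize(c,None,fx=7,fy=7,interpolation=cv2.INTER_CUBIC))
```

```text
[0.5533 0.1042 0.2302] [17.3304  0.0031 -9.9829]
[6.6, -0.2, 9.2] [-0.0, -6.67, 0.0]
[7.5, -0.1, 8.4] [-0.0, -6.68, 0.01]
[8.6, -0.2, 7.4] [-0.0, -6.67, 0.0]
[9.3, -0.2, 6.5] [-0.0, -6.67, 0.01]
[10.0, -0.2, 5.2] [-0.01, -6.67, 0.0]
[10.5, -0.1, 4.1] [0.0, -6.68, 0.01]
[11.0, -0.2, 2.9] [0.0, -6.67, 0.0]
[11.2, -0.2, 1.5] [-0.0, -6.67, 0.01]
[11.3, -0.2, 0.2] [-0.0, -6.68, 0.0]
```

View pics/mount.png

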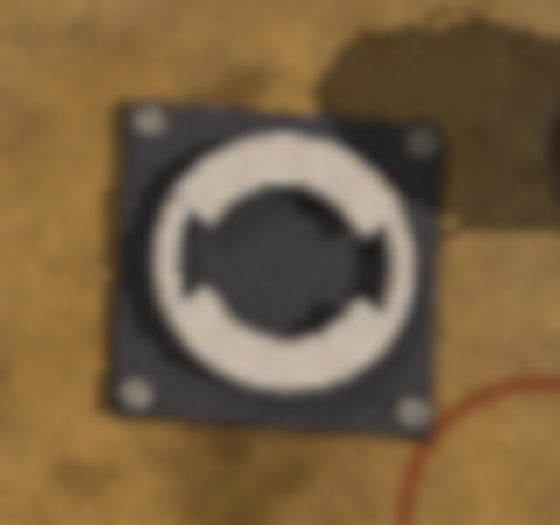

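The mount crop shows the openings at left (195,253) and right (372,268), so the mount's y axis is near azimuth 85°. Next I retract and go above the lamp.

Emit:
drive_tool([
  {"gripper": 100, "dp": [0, 0, -6], "rotation": [0, 0, 0]},
  {"gripper": 100, "dp": [0, 0, -12], "rotation": [0, 0, 0]},
  {"gripper": 100, "dp": [0, 0, -18], "rotation": [0, 0, 0]},
  {"gripper": 100, "dp": [0, 0, -18], "rotation": [0, 0, 0]},
  {"gripper": 100, "dp": [0, 0, -18], "rotation": [0, 0, 0]},
  {"gripper": 100, "dp": [0, 0, -18], "rotation": [0, 0, 0]},
  {"gripper": 100, "dp": [0, 0, -20], "rotation": [0, 0, 0]},
  {"gripper": 100, "dp": [0, 0, -20], "rotation": [0, 0, 0]},
  {"gripper": 100, "dp": [17.3, 0, -10], "rotation": [0, 0, 0]},
  {"gripper": 100, "dp": [17.3, 0, -10], "rotation": [0, 0, 0]},
  {"gripper": 100, "dp": [17.3, 0, -10], "rotation": [0, 0, 0]},
  {"gripper": 100, "dp": [6.6, -0.2, 9.2], "rotation": [0, -6.67, 0]},
  {"gripper": 100, "dp": [7.5, -0.2, 8.4], "rotation": [0, -6.67, 0]},
  {"gripper": 100, "dp": [8.6, -0.2, 7.4], "rotation": [0, -6.67, 0]},
  {"gripper": 100, "dp": [9.3, -0.2, 6.5], "rotation": [0, -6.67, 0]},
  {"gripper": 100, "dp": [10, -0.2, 5.2], "rotation": [0, -6.67, 0]},
  {"gripper": 100, "dp": [10.5, -0.2, 4.1], "rotation": [0, -6.67, 0]},
  {"gripper": 100, "dp": [11, -0.2, 2.9], "rotation": [0, -6.67, 0]},
  {"gripper": 100, "dp": [11.2, -0.2, 1.5], "rotation": [0, -6.67, 0]},
  {"gripper": 100, "dp": [11.3, -0.2, 0.2], "rotation": [0, -6.67, 0]},
])

```text
time_s: 11.23
ee_pos: [0.5429, 0.2044, 0.3028]
tcp_rot: [2.122, 2.308, 0.001]
force: [0.6, -1.3, -0.6]
finger_gap: 0.0877
gripper_force: 0.0
```

Emit:
drive_tool([
  {"gripper": 100, "dp": [0, 0, 0], "rotation": [0, 0, 0]},
  {"gripper": 100, "dp": [0, 0, 0], "rotation": [0, 0, 0]},
])

```text
time_s: 11.4
ee_pos: [0.5422, 0.2069, 0.3004]
tcp_rot: [-2.118, -2.319, -0.001]
force: [0.2, -0.5, 0.4]
finger_gap: 0.0878
gripper_force: 0.0
```

Run:
```python
from h import *
s=robot.observe(); print(s['ee_pos'],s['joint_pos'],s['time_s'],R.from_rotvec(s['tcp_rot']).as_matrix())
T=Tw('wrist',s); im=robot.grab_frame('wrist'); cv2.imwrite('pics/w2.png',im)
for q in ['lamp_head']: place('wrist',q,T)
np.save('T2.npy',T)
d=robot.outline_of('wrist','lamp')
m=d[0]['pixels'].astype(np.uint8)*255; cv2.imwrite('pics/m2.png',m)
j=im.copy(); c,_=cv2.findContours(m,0,1); cv2.drawContours(j,c,-1,(0,255,0),1)
# predicted head-top square at lamp (.543,.205)
L=np.array([.543,.205]); A=np.radians(4.9); u=np.array([np.cos(A),np.sin(A)]); v=np.array([-u[1],u[0]])
P=[proj('wrist',np.r_[L+a*.025*u+b*.025*v,.203],T) for a,b in [(1,1),(1,-1),(-1,-1),(-1,1)]]; print(np.array(P))
cv2.polylines(j,[np.int32(np.round(P))],True,(0,0,255),1)
cv2.imwrite('pics/w2m.png',j)
```

```text
[0.5422 0.2069 0.3004] [0.3052 0.0683 1.1159 0.0013 1.9572 0.2156] 11.4 [[-0.09    0.9959 -0.0002]
 [ 0.9959  0.09    0.0012]
 [ 0.0012 -0.     -1.    ]]
wrist place_of lamp_head 0.74 [0.5442 0.2024 0.178 ]Traceback (most recent call last):
  File "<stdin>", line 7, in <module>
IndexError: list index out of range
```

Run:
```python
from h import *
T=np.load('T2.npy'); j=cv2.imread('pics/w2.png')
L=np.array([.543,.205]); A=np.radians(4.9); u=np.array([np.cos(A),np.sin(A)]); v=np.array([-u[1],u[0]])
P=[proj('wrist',np.r_[L+a*.025*u+b*.025*v,.203],T) for a,b in [(1,1),(1,-1),(-1,-1),(-1,1)]]; print(np.array(P))
k=cv2.resize(j,None,fx=3,fy=3)
cv2.polylines(k,[np.int32(np.round(np.array(P)*3+1))],True,(0,0,255),1)
c=np.mean(P,0)*3; x,y=max(int(c[0])-300,0),max(int(c[1])-250,0)
print(x,y);cv2.imwrite('pics/w2m.png',k[y:y+550,x:x+600])
```

```text
[[348.4629 177.9812]
 [346.9206 230.4625]
 [293.7022 230.2266]
 [292.6153 177.7201]]
661 362
```

View pics/w2m.png

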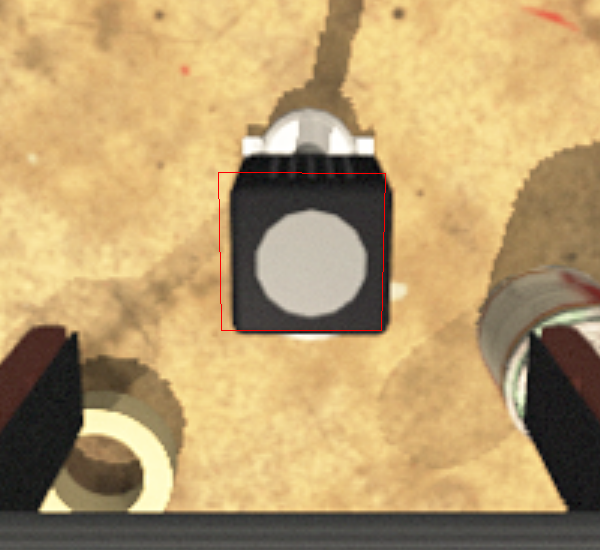

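The crop shows the head's top disc at (311,263), i.e. (323.7,208.0) in the full image, with the ears behind it. The lamp stands freely and square to the tool. Now I look at the mount the same way, at the same relative height and with the insertion yaw.

Run:
```python
from h import *
T=np.load('T2.npy'); print('lamp by wrist',ray('wrist',(323.7,208.0),.203,T))
plan(np.array([.560,-.210,.119]),tool(85.2,0),14)
```

```text
lamp by wrist [0.5463 0.2022 0.203 ]
[-29.5, -1.3, 12.9] [0.0, -0.01, -5.74]
[-29.3, -4.2, 12.9] [0.01, -0.0, -5.74]
[-28.7, -7.1, 12.9] [-0.0, -0.01, -5.75]
[-27.9, -10.0, 12.9] [0.0, -0.0, -5.74]
[-26.7, -12.7, 12.9] [0.0, -0.01, -5.74]
[-25.3, -15.3, 12.9] [0.01, -0.01, -5.74]
[-23.6, -17.7, 12.9] [-0.0, -0.0, -5.74]
[-21.8, -20.0, 12.9] [0.0, -0.01, -5.75]
[-19.6, -22.1, 12.9] [0.0, -0.0, -5.74]
[-17.3, -24.0, 12.9] [0.01, -0.01, -5.74]
[-14.8, -25.6, 12.9] [0.0, -0.01, -5.74]
[-12.3, -26.9, 12.9] [0.0, -0.0, -5.74]
[-9.4, -28.0, 12.9] [0.01, -0.01, -5.75]
[-6.6, -28.8, 13.0] [-0.0, -0.0, -5.74]
```

Emit:
drive_tool([
  {"gripper": 100, "dp": [-29.5, -1.3, 12.9], "rotation": [0, 0, -5.74]},
  {"gripper": 100, "dp": [-29.3, -4.2, 12.9], "rotation": [0, 0, -5.74]},
  {"gripper": 100, "dp": [-28.7, -7.1, 12.9], "rotation": [0, 0, -5.74]},
  {"gripper": 100, "dp": [-27.9, -10, 12.9], "rotation": [0, 0, -5.74]},
  {"gripper": 100, "dp": [-26.7, -12.7, 12.9], "rotation": [0, 0, -5.74]},
  {"gripper": 100, "dp": [-25.3, -15.3, 12.9], "rotation": [0, 0, -5.74]},
  {"gripper": 100, "dp": [-23.6, -17.7, 12.9], "rotation": [0, 0, -5.74]},
  {"gripper": 100, "dp": [-21.8, -20, 12.9], "rotation": [0, 0, -5.74]},
  {"gripper": 100, "dp": [-19.6, -22.1, 12.9], "rotation": [0, 0, -5.74]},
  {"gripper": 100, "dp": [-17.3, -24, 12.9], "rotation": [0, 0, -5.74]},
  {"gripper": 100, "dp": [-14.8, -25.6, 12.9], "rotation": [0, 0, -5.74]},
  {"gripper": 100, "dp": [-12.3, -26.9, 12.9], "rotation": [0, 0, -5.74]},
  {"gripper": 100, "dp": [-9.4, -28, 12.9], "rotation": [0, 0, -5.74]},
  {"gripper": 100, "dp": [-6.6, -28.8, 12.9], "rotation": [0, 0, -5.74]},
  {"gripper": 100, "dp": [0, 0, 0], "rotation": [0, 0, 0]},
  {"gripper": 100, "dp": [0, 0, 0], "rotation": [0, 0, 0]},
  {"gripper": 100, "dp": [0, 0, 0], "rotation": [0, 0, 0]},
])

```text
time_s: 12.97
ee_pos: [0.5599, -0.2098, 0.1195]
tcp_rot: [0.136, 3.138, 0.002]
force: [0.0, -0.0, 0.2]
finger_gap: 0.0878
gripper_force: 0.0
```

Run:
```python
from h import *
s=robot.observe(); print(s['ee_pos'],s['joint_pos'],s['time_s'],R.from_rotvec(s['tcp_rot']).as_matrix())
T=Tw('wrist',s); np.save('T3.npy',T); im=robot.grab_frame('wrist'); cv2.imwrite('pics/w3.png',im)
place('wrist','mount',T);place('wrist','mount_seat',T)
# rectify plane z=.019: 4 px/mm, up=+x world, left=+y
S=4;C=np.array([.560,-.210]);N=560
yy,xx=np.mgrid[0:N,0:N]; wx=C[0]-(yy-N/2)/S/1e3; wy=C[1]-(xx-N/2)/S/1e3
i=robot.camera_info('wrist');f=200/np.tan(np.radians(i['fov_y']/2))
c=(np.stack([wx,wy,np.full_like(wx,.019)],-1)-T[:3,3])@T[:3,:3]
r=cv2.remap(im,(f*c[...,0]/c[...,2]+i['cx']).astype(np.float32),(f*c[...,1]/c[...,2]+i['cy']).astype(np.float32),1)
cv2.circle(r,(N//2,N//2),45*S,(0,0,255),1);cv2.imwrite('pics/rect.png',r)
```

```text
[ 0.5599 -0.2098  0.1195] [-0.4162  0.0894  1.4148  0.0015  1.6376 -1.9002] 12.9667 [[-0.9962  0.0866  0.0004]
 [ 0.0866  0.9962  0.0015]
 [-0.0003  0.0015 -1.    ]]
wrist place_of mount 0.85 [ 0.56   -0.2078  0.0038]
wrist place_of mount_seat 0.77 [ 0.5578 -0.2099  0.0058]
```

View pics/rect.png

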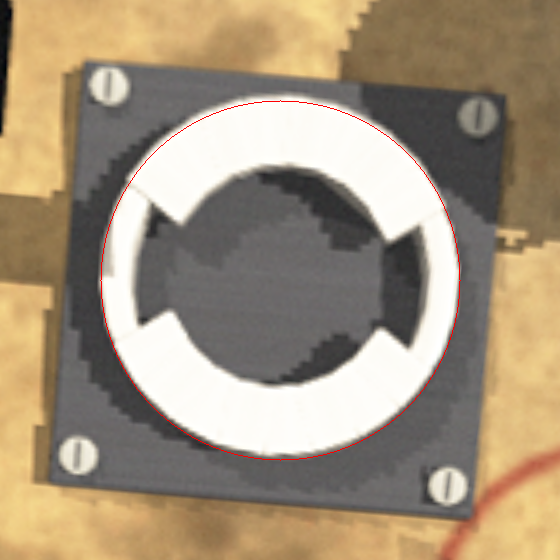

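The rectified view shows the ring centred at about (280,276), so the mount is at (0.561, -0.210). The bolts (109,87), (478,117) and (78,455) put its y axis at azimuth 85.3°. Back to the lamp to take it again.

Run:
```python
from h import *
plan(np.array([.5448,.2025,.28]),tool(4.9,0),14)
```

```text
[3.5, 29.1, -11.4] [0.01, 0.0, 5.74]
[6.5, 28.7, -11.4] [0.0, 0.01, 5.74]
[9.3, 27.8, -11.4] [0.01, 0.0, 5.74]
[12.0, 26.8, -11.4] [0.01, 0.01, 5.74]
[14.6, 25.5, -11.4] [0.0, 0.0, 5.74]
[17.1, 23.8, -11.4] [0.01, 0.01, 5.74]
[19.4, 22.1, -11.4] [0.01, 0.0, 5.74]
[21.5, 19.9, -11.5] [0.0, 0.01, 5.75]
[23.4, 17.7, -11.4] [0.01, 0.0, 5.74]
[25.1, 15.3, -11.4] [0.01, 0.01, 5.74]
[26.5, 12.7, -11.4] [0.0, 0.0, 5.74]
[27.6, 10.0, -11.4] [0.01, 0.01, 5.74]
[28.5, 7.2, -11.4] [0.01, 0.0, 5.74]
[29.0, 4.3, -11.4] [0.0, 0.01, 5.74]
```

Emit:
drive_tool([
  {"gripper": 100, "dp": [3.5, 29.1, -11.4], "rotation": [0, 0, 5.74]},
  {"gripper": 100, "dp": [6.5, 28.7, -11.4], "rotation": [0, 0, 5.74]},
  {"gripper": 100, "dp": [9.3, 27.8, -11.4], "rotation": [0, 0, 5.74]},
  {"gripper": 100, "dp": [12, 26.8, -11.4], "rotation": [0, 0, 5.74]},
  {"gripper": 100, "dp": [14.6, 25.5, -11.4], "rotation": [0, 0, 5.74]},
  {"gripper": 100, "dp": [17.1, 23.8, -11.4], "rotation": [0, 0, 5.74]},
  {"gripper": 100, "dp": [19.4, 22.1, -11.4], "rotation": [0, 0, 5.74]},
  {"gripper": 100, "dp": [21.5, 19.9, -11.4], "rotation": [0, 0, 5.74]},
  {"gripper": 100, "dp": [23.4, 17.7, -11.4], "rotation": [0, 0, 5.74]},
  {"gripper": 100, "dp": [25.1, 15.3, -11.4], "rotation": [0, 0, 5.74]},
  {"gripper": 100, "dp": [26.5, 12.7, -11.4], "rotation": [0, 0, 5.74]},
  {"gripper": 100, "dp": [27.6, 10, -11.4], "rotation": [0, 0, 5.74]},
  {"gripper": 100, "dp": [28.5, 7.2, -11.4], "rotation": [0, 0, 5.74]},
  {"gripper": 100, "dp": [29, 4.3, -11.4], "rotation": [0, 0, 5.74]},
  {"gripper": 100, "dp": [0, 0, 0], "rotation": [0, 0, 0]},
  {"gripper": 100, "dp": [0, 0, 0], "rotation": [0, 0, 0]},
  {"gripper": 100, "dp": [0, 0, 0], "rotation": [0, 0, 0]},
])

```text
time_s: 14.53
ee_pos: [0.5441, 0.2022, 0.2791]
tcp_rot: [2.121, 2.318, 0.001]
force: [0.1, -0.2, 0.4]
finger_gap: 0.0873
gripper_force: 0.0
```

Run:
```python
from h import *
plan(np.array([.5448,.2025,.155]),tool(4.9,0),10)
```

```text
[0.0, 0.1, 12.4] [0.0, -0.0, 0.02]
[0.0, 0.0, 12.4] [0.0, -0.0, 0.02]
[0.1, 0.1, 12.4] [0.01, -0.0, 0.02]
[-0.0, 0.1, 12.4] [-0.0, -0.0, 0.01]
[0.0, 0.0, 12.4] [0.0, -0.0, 0.02]
[0.0, 0.1, 12.4] [0.0, -0.0, 0.02]
[0.1, 0.1, 12.4] [0.01, -0.01, 0.02]
[-0.0, 0.0, 12.4] [-0.0, 0.0, 0.02]
[0.0, 0.1, 12.5] [0.0, 0.0, 0.02]
[0.0, 0.1, 12.4] [0.0, 0.0, 0.02]
```

Emit:
drive_tool([
  {"gripper": 100, "dp": [0, 0.5, 20], "rotation": [0, 0, 0]},
  {"gripper": 100, "dp": [0, 0.3, 20], "rotation": [0, 0, 0]},
  {"gripper": 100, "dp": [0, 0, 20], "rotation": [0, 0, 0]},
  {"gripper": 100, "dp": [0, 0, 20], "rotation": [0, 0, 0]},
  {"gripper": 100, "dp": [0, 0, 20], "rotation": [0, 0, 0]},
  {"gripper": 100, "dp": [0, 0, 12], "rotation": [0, 0, 0]},
  {"gripper": 100, "dp": [0, 0, 12], "rotation": [0, 0, 0]},
  {"gripper": 100, "dp": [0, 0, 0], "rotation": [0, 0, 0]},
  {"gripper": 0, "dp": [0, 0, 0], "rotation": [0, 0, 0]},
  {"gripper": 0, "dp": [0, 0, 0], "rotation": [0, 0, 0]},
  {"gripper": 0, "dp": [0, 0, 0], "rotation": [0, 0, 0]},
  {"gripper": 0, "dp": [0, 0, 0], "rotation": [0, 0, 0]},
  {"gripper": 0, "dp": [0, 0, 0], "rotation": [0, 0, 0]},
  {"gripper": 0, "dp": [0, 0, 0], "rotation": [0, 0, 0]},
  {"gripper": 0, "dp": [0, 0, 0], "rotation": [0, 0, 0]},
  {"gripper": 0, "dp": [0, 0, 0], "rotation": [0, 0, 0]},
])

```text
time_s: 15.87
ee_pos: [0.5454, 0.2023, 0.1554]
tcp_rot: [-2.123, -2.315, -0.002]
force: [-1.4, -0.7, 1.9]
finger_gap: 0.0499
gripper_force: 30.0
```

Emit:
drive_tool([
  {"gripper": 0, "dp": [0, 0, -10], "rotation": [0, 0, 0]},
  {"gripper": 0, "dp": [0, 0, -20], "rotation": [0, 0, 0]},
  {"gripper": 0, "dp": [0, 0, -25], "rotation": [0, 0, 0]},
  {"gripper": 0, "dp": [0, 0, -25], "rotation": [0, 0, 0]},
  {"gripper": 0, "dp": [0, 0, 0], "rotation": [0, 0, 0]},
  {"gripper": 0, "dp": [0, 0, 0], "rotation": [0, 0, 0]},
])

```text
time_s: 16.37
ee_pos: [0.5458, 0.2023, 0.2357]
tcp_rot: [2.123, 2.315, 0.003]
force: [0.2, -0.2, -6.8]
finger_gap: 0.0497
gripper_force: 30.0
```

Run:
```python
from h import *
s=robot.observe(); print(s['ee_pos'],s['joint_pos'],s['force'],s['gripper_force'],s['finger_gap'],R.from_rotvec(s['tcp_rot']).as_matrix())
T=Tw('wrist',s); im=robot.grab_frame('wrist'); cv2.imwrite('pics/w4.png',im); np.save('T4.npy',T)
place('wrist','lamp_head',T)
for c in ['side','top']:
    robot.grab_frame(c); Tc=Tw(c)
    for q in ['lamp_head','lamp_foot']: place(c,q,Tc)
top=s['ee_pos'][2]+.048
k=cv2.resize(im,None,fx=2,fy=2)
cx=proj('wrist',np.r_[s['ee_pos'][:2],top],T);print(cx)
cv2.circle(k,tuple(int(v) for v in np.round(cx*2)),3,(0,0,255),-1)
cv2.imwrite('pics/w4k.png',k[100:700,240:1040])
```

```text
[0.5458 0.2023 0.2357] [0.2962 0.0434 1.2574 0.0005 1.8386 0.2101] [ 0.205  -0.1866 -6.7658] 29.98821794986725 0.04967763996859011 [[-0.0861  0.9963  0.0019]
 [ 0.9963  0.0861  0.0011]
 [ 0.0009  0.002  -1.    ]]
side place_of lamp_head 0.9 [0.541  0.2039 0.252 ]
side place_of lamp_foot 0.96 [0.5424 0.2027 0.0777]
top place_of lamp_head 0.92 [0.5471 0.206  0.2535]
top place_of lamp_foot 0.66 [0.5438 0.2051 0.0764]
[318.5572 289.9834]
```

View pics/w4k.png

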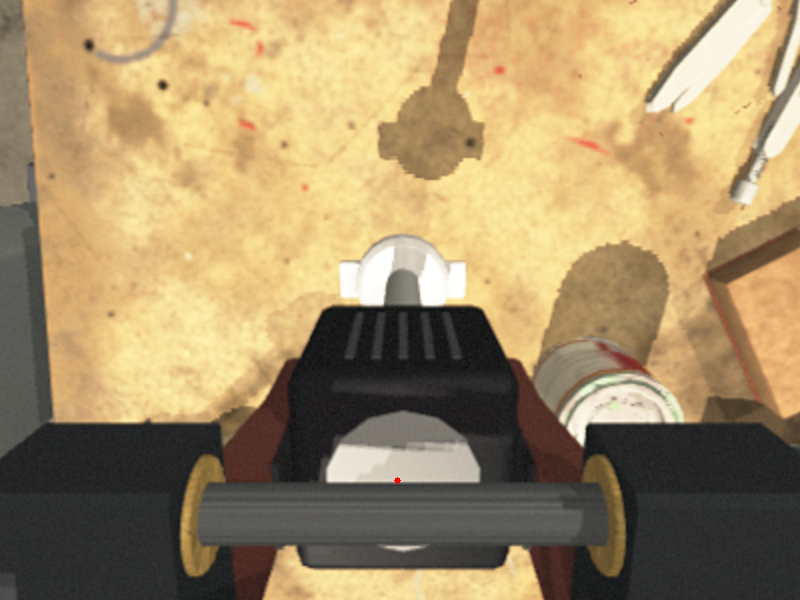

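The lamp is held squarely, with its top disc at (403,480) against the predicted (397,481). That leaves a wrist camera bias of about 1 mm in tool y and none in x. The target over the mount is (0.561, -0.211).

Run:
```python
from h import *
plan(np.array([.561,-.211,.215]),tool(85.3,0),16)
```

```text
[-25.8, -1.2, 1.2] [-0.0, -0.0, -5.02]
[-25.6, -3.5, 1.1] [-0.01, -0.01, -5.03]
[-25.2, -5.7, 1.2] [-0.0, -0.0, -5.02]
[-24.6, -7.9, 1.2] [-0.01, -0.01, -5.02]
[-23.8, -10.0, 1.2] [-0.0, -0.0, -5.02]
[-22.9, -12.1, 1.1] [-0.01, -0.01, -5.03]
[-21.7, -14.0, 1.2] [-0.0, -0.0, -5.02]
[-20.4, -15.8, 1.2] [-0.01, -0.01, -5.02]
[-18.9, -17.6, 1.2] [-0.0, -0.0, -5.02]
[-17.3, -19.2, 1.2] [-0.01, -0.01, -5.03]
[-15.6, -20.6, 1.1] [-0.0, -0.0, -5.02]
[-13.7, -21.9, 1.2] [-0.01, -0.01, -5.02]
[-11.7, -23.0, 1.2] [-0.0, -0.0, -5.02]
[-9.7, -24.0, 1.2] [-0.01, -0.01, -5.03]
[-7.5, -24.7, 1.2] [-0.0, -0.0, -5.02]
[-5.4, -25.2, 1.1] [-0.01, -0.01, -5.02]
```

Emit:
drive_tool([
  {"gripper": 0, "dp": [-25.8, -1.2, 1.2], "rotation": [0, 0, -5.02]},
  {"gripper": 0, "dp": [-25.6, -3.5, 1.2], "rotation": [0, 0, -5.02]},
  {"gripper": 0, "dp": [-25.2, -5.7, 1.2], "rotation": [0, 0, -5.02]},
  {"gripper": 0, "dp": [-24.6, -7.9, 1.2], "rotation": [0, 0, -5.02]},
  {"gripper": 0, "dp": [-23.8, -10, 1.2], "rotation": [0, 0, -5.02]},
  {"gripper": 0, "dp": [-22.9, -12.1, 1.2], "rotation": [0, 0, -5.02]},
  {"gripper": 0, "dp": [-21.7, -14, 1.2], "rotation": [0, 0, -5.02]},
  {"gripper": 0, "dp": [-20.4, -15.8, 1.2], "rotation": [0, 0, -5.02]},
  {"gripper": 0, "dp": [-18.9, -17.6, 1.2], "rotation": [0, 0, -5.02]},
  {"gripper": 0, "dp": [-17.3, -19.2, 1.2], "rotation": [0, 0, -5.02]},
  {"gripper": 0, "dp": [-15.6, -20.6, 1.2], "rotation": [0, 0, -5.02]},
  {"gripper": 0, "dp": [-13.7, -21.9, 1.2], "rotation": [0, 0, -5.02]},
  {"gripper": 0, "dp": [-11.7, -23, 1.2], "rotation": [0, 0, -5.02]},
  {"gripper": 0, "dp": [-9.7, -24, 1.2], "rotation": [0, 0, -5.02]},
  {"gripper": 0, "dp": [-7.5, -24.7, 1.2], "rotation": [0, 0, -5.02]},
  {"gripper": 0, "dp": [-5.4, -25.2, 1.2], "rotation": [0, 0, -5.02]},
  {"gripper": 0, "dp": [0, 0, 0], "rotation": [0, 0, 0]},
  {"gripper": 0, "dp": [0, 0, 0], "rotation": [0, 0, 0]},
  {"gripper": 0, "dp": [0, 0, 0], "rotation": [0, 0, 0]},
])

```text
time_s: 18.35
ee_pos: [0.5611, -0.2105, 0.2152]
tcp_rot: [-0.132, -3.138, -0.002]
force: [-0.2, 0.3, -5.8]
finger_gap: 0.0501
gripper_force: 30.0
```

Run:
```python
from h import *
s=robot.observe(); print(s['ee_pos'],s['joint_pos'],s['force'],R.from_rotvec(s['tcp_rot']).as_matrix())
for c in ['side','top']:
    im=robot.grab_frame(c); cv2.imwrite(f'pics/{c}5.png',im); Tc=Tw(c)
    for q in ['lamp_head','lamp_foot']: place(c,q,Tc)
plan(np.array([.561,-.211,.187]),tool(85.3,0),3)
```

```text
[ 0.5611 -0.2105  0.2152] [-0.4163  0.0886  1.2465  0.0011  1.8075 -1.9029] [-0.1653  0.267  -5.8419] [[-0.9965  0.0839 -0.0004]
 [ 0.0839  0.9965  0.0013]
 [ 0.0005  0.0013 -1.    ]]
side place_of lamp_head 0.85 [ 0.5554 -0.2089  0.2306]
side place_of lamp_foot 0.9 [ 0.5592 -0.2105  0.0576]
top place_of lamp_head 0.63 [ 0.5603 -0.2061  0.2367]
top place_of lamp_head 0.6 [ 0.56   -0.2076  0.0029]
top place_of lamp_foot 0.61 [ 0.5601 -0.2071  0.0619]
[0.1, -0.3, 9.6] [0.01, 0.01, 0.0]
[0.1, -0.3, 9.6] [0.01, 0.01, 0.01]
[0.1, -0.4, 9.6] [0.01, 0.0, -0.0]
```

Emit:
drive_tool([
  {"gripper": 0, "dp": [0, -0.5, 15], "rotation": [0, 0, 0]},
  {"gripper": 0, "dp": [0, 0, 15], "rotation": [0, 0, 0]},
  {"gripper": 0, "dp": [0, 0, 8], "rotation": [0, 0, 0]},
  {"gripper": 0, "dp": [0, 0, 0], "rotation": [0, 0, 0]},
  {"gripper": 0, "dp": [0, 0, 0], "rotation": [0, 0, 0]},
])

```text
time_s: 19.07
ee_pos: [0.561, -0.211, 0.1772]
tcp_rot: [-0.129, -3.138, -0.001]
force: [-0.2, 0.3, -5.3]
finger_gap: 0.0502
gripper_force: 30.0
```

Emit:
drive_tool([
  {"gripper": 0, "dp": [0, 0, 1.5], "rotation": [0, 0, 0]},
  {"gripper": 0, "dp": [0, 0, 1.5], "rotation": [0, 0, 0]},
  {"gripper": 0, "dp": [0, 0, 1.5], "rotation": [0, 0, 0]},
  {"gripper": 0, "dp": [0, 0, 0], "rotation": [0, 0, 0]},
])

```text
time_s: 19.4
ee_pos: [0.5613, -0.2114, 0.1733]
tcp_rot: [0.13, 3.138, 0.001]
force: [-0.7, -0.2, -6.7]
finger_gap: 0.0501
gripper_force: 30.0
```

Emit:
drive_tool([
  {"gripper": 0, "dp": [0, 0, 1.5], "rotation": [0, 0, 0]},
  {"gripper": 0, "dp": [0, 0, 1.5], "rotation": [0, 0, 0]},
  {"gripper": 0, "dp": [0, 0, 0], "rotation": [0, 0, 0]},
])

```text
time_s: 19.65
ee_pos: [0.5611, -0.2113, 0.1696]
tcp_rot: [-0.13, -3.138, -0.001]
force: [0.1, 0.3, -5.6]
finger_gap: 0.0502
gripper_force: 30.0
```

In the bore, with no contact so far. Continuing down.

Emit:
drive_tool([
  {"gripper": 0, "dp": [0, 0, 1.5], "rotation": [0, 0, 0]},
  {"gripper": 0, "dp": [0, 0, 1.5], "rotation": [0, 0, 0]},
  {"gripper": 0, "dp": [0, 0, 1.5], "rotation": [0, 0, 0]},
  {"gripper": 0, "dp": [0, 0, 0], "rotation": [0, 0, 0]},
])

```text
time_s: 19.98
ee_pos: [0.561, -0.2112, 0.165]
tcp_rot: [-0.13, -3.138, -0.001]
force: [0.3, 0.1, -6.4]
finger_gap: 0.0499
gripper_force: 30.0
```

Emit:
drive_tool([
  {"gripper": 0, "dp": [0, 0, 1.5], "rotation": [0, 0, 0]},
  {"gripper": 0, "dp": [0, 0, 1.5], "rotation": [0, 0, 0]},
  {"gripper": 0, "dp": [0, 0, 0], "rotation": [0, 0, 0]},
])

```text
time_s: 20.23
ee_pos: [0.5611, -0.2113, 0.1621]
tcp_rot: [-0.13, -3.138, -0.001]
force: [0.3, -0.3, -6.2]
finger_gap: 0.0502
gripper_force: 30.0
```

Emit:
drive_tool([
  {"gripper": 0, "dp": [0, 0, 1], "rotation": [0, 0, 0]},
  {"gripper": 0, "dp": [0, 0, 0], "rotation": [0, 0, 0]},
])

```text
time_s: 20.4
ee_pos: [0.5612, -0.2114, 0.1617]
tcp_rot: [0.13, 3.139, 0.001]
force: [0.3, 0.0, -5.6]
finger_gap: 0.0499
gripper_force: 30.0
```

Emit:
drive_tool([
  {"gripper": 0, "dp": [0, 0, 1], "rotation": [0, 0, 0]},
  {"gripper": 0, "dp": [0, 0, 0], "rotation": [0, 0, 0]},
])

```text
time_s: 20.57
ee_pos: [0.5613, -0.2114, 0.1615]
tcp_rot: [0.13, 3.138, 0.0]
force: [-0.1, 0.4, -0.9]
finger_gap: 0.0497
gripper_force: 30.0
```

Seated at the expected height, 0.1615. Now I turn clockwise (+tool z).

Emit:
drive_tool([
  {"gripper": 0, "dp": [0, 0, 0], "rotation": [0, 0, 2]},
  {"gripper": 0, "dp": [0, 0, 0], "rotation": [0, 0, 4]},
  {"gripper": 0, "dp": [0, 0, 0], "rotation": [0, 0, 4]},
  {"gripper": 0, "dp": [0, 0, 0], "rotation": [0, 0, 0]},
])

```text
time_s: 20.9
ee_pos: [0.5618, -0.2114, 0.1615]
tcp_rot: [0.406, 3.113, 0.0]
force: [0.8, -0.0, -1.3]
finger_gap: 0.0502
gripper_force: 30.0
```

Emit:
drive_tool([
  {"gripper": 0, "dp": [0, 0, 0], "rotation": [0, 0, 4]},
  {"gripper": 0, "dp": [0, 0, 0], "rotation": [0, 0, 4]},
  {"gripper": 0, "dp": [0, 0, 0], "rotation": [0, 0, 4]},
  {"gripper": 0, "dp": [0, 0, 0], "rotation": [0, 0, 4]},
  {"gripper": 0, "dp": [0, 0, 0], "rotation": [0, 0, 4]},
  {"gripper": 0, "dp": [0, 0, 0], "rotation": [0, 0, 0]},
])

```text
time_s: 21.4
ee_pos: [0.5617, -0.2116, 0.1615]
tcp_rot: [0.938, 2.996, 0.0]
force: [1.0, -0.9, -0.9]
finger_gap: 0.0497
gripper_force: 30.0
```

Run:
```python
from h import *
s=robot.observe(); Rm=R.from_rotvec(s['tcp_rot']).as_matrix(); print(s['ee_pos'],s['force'],s['moment'],np.degrees(np.arctan2(Rm[1,1],Rm[0,1])),s['joint_pos'])
robot.grab_frame('side');T=Tw('side')
for q in ['lamp_head','lamp_foot']: place('side',q,T)
```

```text
[ 0.5617 -0.2116  0.1615] [ 0.9785 -0.8805 -0.9266] [-0.1854 -0.1514 -0.0215] 55.23173390187155 [-0.4172  0.086   1.3441  0.0003  1.7095 -1.3811]
side place_of lamp_head 0.88 [ 0.5572 -0.2095  0.1782]
side place_of lamp_foot 0.57 [ 0.5594 -0.2114  0.0062]
```

Emit:
drive_tool([
  {"gripper": 0, "dp": [0, 0, 0], "rotation": [0, 0, 4]},
  {"gripper": 0, "dp": [0, 0, 0], "rotation": [0, 0, 4]},
  {"gripper": 0, "dp": [0, 0, 0], "rotation": [0, 0, 4]},
  {"gripper": 0, "dp": [0, 0, 0], "rotation": [0, 0, 4]},
  {"gripper": 0, "dp": [0, 0, 0], "rotation": [0, 0, 4]},
  {"gripper": 0, "dp": [0, 0, 0], "rotation": [0, 0, 4]},
  {"gripper": 0, "dp": [0, 0, 0], "rotation": [0, 0, 4]},
  {"gripper": 0, "dp": [0, 0, 0], "rotation": [0, 0, 4]},
  {"gripper": 0, "dp": [0, 0, 0], "rotation": [0, 0, 4]},
  {"gripper": 0, "dp": [0, 0, 0], "rotation": [0, 0, 4]},
  {"gripper": 0, "dp": [0, 0, 0], "rotation": [0, 0, 4]},
  {"gripper": 0, "dp": [0, 0, 0], "rotation": [0, 0, 0]},
])

```text
time_s: 22.55
ee_pos: [0.5614, -0.212, 0.1615]
tcp_rot: [1.993, 2.427, -0.0]
force: [1.6, -1.5, 1.4]
finger_gap: 0.0504
gripper_force: 30.0
```

Emit:
drive_tool([
  {"gripper": 0, "dp": [0, 0, 0], "rotation": [0, 0, 2]},
  {"gripper": 0, "dp": [0, 0, 0], "rotation": [0, 0, 2]},
  {"gripper": 0, "dp": [0, 0, 0], "rotation": [0, 0, 2]},
  {"gripper": 0, "dp": [0, 0, 0], "rotation": [0, 0, 0]},
  {"gripper": 0, "dp": [0, 0, 0], "rotation": [0, 0, 0]},
])

```text
time_s: 22.97
ee_pos: [0.5614, -0.2119, 0.1615]
tcp_rot: [2.113, 2.323, 0.0]
force: [0.1, -2.5, 2.6]
finger_gap: 0.0498
gripper_force: 30.0
```

```bash
cat > st.py <<'E'
from h import *
s=robot.observe(); Rm=R.from_rotvec(s['tcp_rot']).as_matrix(); print(s['ee_pos'],s['force'],s['moment'],np.degrees(np.arctan2(Rm[1,1],Rm[0,1])),s['joint_torque'][5],s['time_s'])
E
python3 st.py
```

```text
[ 0.5614 -0.2119  0.1615] [ 0.1464 -2.506   2.639 ] [-0.9701  0.1332 -0.0132] 5.433792390691852 0.09668973041698337 22.9667
```

Emit:
drive_tool([
  {"gripper": 0, "dp": [0, 0, 0], "rotation": [0, 0, 1.5]},
  {"gripper": 0, "dp": [0, 0, 0], "rotation": [0, 0, 1.5]},
  {"gripper": 0, "dp": [0, 0, 0], "rotation": [0, 0, 0]},
  {"gripper": 0, "dp": [0, 0, 0], "rotation": [0, 0, 0]},
])

```text
time_s: 23.3
ee_pos: [0.5614, -0.2117, 0.1615]
tcp_rot: [2.174, 2.266, 0.001]
force: [0.3, -3.2, 4.6]
finger_gap: 0.0497
gripper_force: 30.0
```

```bash
python3 st.py
```

```text
[ 0.5614 -0.2117  0.1615] [ 0.294  -3.2152  4.554 ] [-1.0351  0.2183  0.0332] 2.3852539726599176 0.06352008786052465 23.3
```

Emit:
drive_tool([
  {"gripper": 0, "dp": [0, 0, 0], "rotation": [0, 0, 1.5]},
  {"gripper": 0, "dp": [0, 0, 0], "rotation": [0, 0, 1.5]},
  {"gripper": 0, "dp": [0, 0, 0], "rotation": [0, 0, 0]},
  {"gripper": 0, "dp": [0, 0, 0], "rotation": [0, 0, 0]},
])

```text
time_s: 23.63
ee_pos: [0.5614, -0.2116, 0.1615]
tcp_rot: [2.233, 2.208, 0.001]
force: [-0.2, -2.3, 6.4]
finger_gap: 0.0501
gripper_force: 30.0
```

```bash
python3 st.py
```

```text
[ 0.5614 -0.2116  0.1615] [-0.2232 -2.2701  6.4221] [-0.877   0.2331  0.0514] -0.6361436918839596 0.043296804651618004 23.6333
```

Emit:
drive_tool([
  {"gripper": 0, "dp": [0, 0, -0.5], "rotation": [0, 0, 1.5]},
  {"gripper": 0, "dp": [0, 0, 0], "rotation": [0, 0, 1.5]},
  {"gripper": 0, "dp": [0, 0, 0], "rotation": [0, 0, 0]},
  {"gripper": 0, "dp": [0, 0, 0], "rotation": [0, 0, 0]},
])

```text
time_s: 23.97
ee_pos: [0.5614, -0.2114, 0.1615]
tcp_rot: [2.29, 2.15, 0.001]
force: [1.4, -3.2, 3.9]
finger_gap: 0.0503
gripper_force: 30.0
```

```bash
python3 st.py
```

```text
[ 0.5614 -0.2114  0.1615] [ 1.4037 -3.1851  3.9297] [-0.841  -0.0314 -0.0109] -3.628139114914734 0.04860871355049312 23.9667
```

Emit:
drive_tool([
  {"gripper": 0, "dp": [0, 0, 0], "rotation": [0, 0, 1.5]},
  {"gripper": 0, "dp": [0, 0, 0], "rotation": [0, 0, 1.5]},
  {"gripper": 0, "dp": [0, 0, 0], "rotation": [0, 0, 0]},
  {"gripper": 0, "dp": [0, 0, 0], "rotation": [0, 0, 0]},
])

```text
time_s: 24.3
ee_pos: [0.5615, -0.211, 0.1615]
tcp_rot: [2.345, 2.09, 0.002]
force: [1.8, -1.5, 5.8]
finger_gap: 0.0498
gripper_force: 30.0
```

Run:
```python
exec(open('st.py').read())
im=robot.grab_frame('wrist'); cv2.imwrite('pics/w6.png',im)
```

```text
[ 0.5615 -0.211   0.1615] [ 1.8287 -1.4944  5.8293] [-0.5768 -0.151   0.5673] -6.58889844139074 0.6377624720335007 24.3
```

Emit:
drive_tool([
  {"gripper": 0, "dp": [0, 0, 0], "rotation": [0, 0, 1.5]},
  {"gripper": 0, "dp": [0, 0, 0], "rotation": [0, 0, 0]},
  {"gripper": 0, "dp": [0, 0, 0], "rotation": [0, 0, 0]},
])

```text
time_s: 24.6
ee_pos: [0.5615, -0.2112, 0.1615]
tcp_rot: [2.373, 2.058, 0.002]
force: [1.3, -1.2, 6.1]
finger_gap: 0.0496
gripper_force: 30.2
```

Run:
```python
exec(open('st.py').read())
T=Tw('wrist'); im=robot.grab_frame('wrist'); cv2.imwrite('pics/w6.png',cv2.resize(im[60:260,170:470],None,fx=2.5,fy=2.5))
```

```text
[ 0.5615 -0.2112  0.1615] [ 1.3271 -1.2226  6.1325] [-0.6605 -0.1381  0.9172] -8.111144219069546 0.9853014349937439 24.6
```

View pics/w6.png

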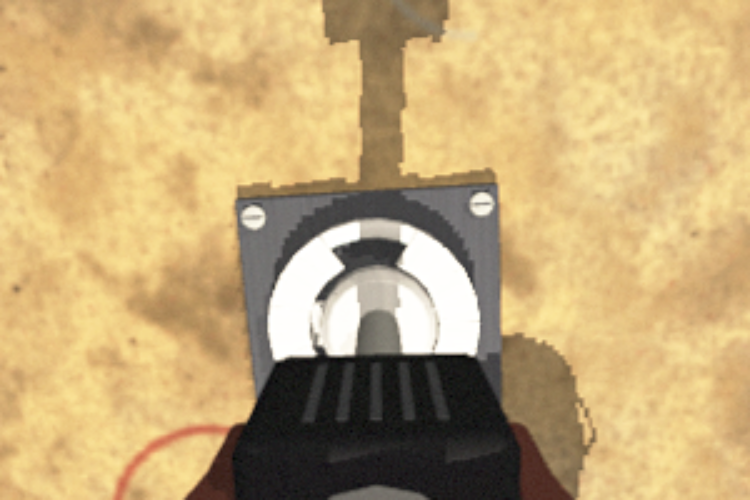

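The view shows the ring with its opening at (370,255) empty, so the ears are turned under the claws. The torque rises against the stop (0.92 Nm), and the head is about 3° from the mount's x axis. I relieve the press, release and go up.

Emit:
drive_tool([
  {"gripper": 0, "dp": [0, 0, -0.6], "rotation": [0, 0, 0]},
  {"gripper": 0, "dp": [0, 0, 0], "rotation": [0, 0, 0]},
  {"gripper": 100, "dp": [0, 0, 0], "rotation": [0, 0, 0]},
  {"gripper": 100, "dp": [0, 0, 0], "rotation": [0, 0, 0]},
  {"gripper": 100, "dp": [0, 0, 0], "rotation": [0, 0, 0]},
  {"gripper": 100, "dp": [0, 0, 0], "rotation": [0, 0, 0]},
  {"gripper": 100, "dp": [0, 0, 0], "rotation": [0, 0, 0]},
  {"gripper": 100, "dp": [0, 0, 0], "rotation": [0, 0, 0]},
  {"gripper": 100, "dp": [0, 0, -5], "rotation": [0, 0, 0]},
  {"gripper": 100, "dp": [0, 0, -15], "rotation": [0, 0, 0]},
  {"gripper": 100, "dp": [0, 0, -20], "rotation": [0, 0, 0]},
  {"gripper": 100, "dp": [0, 0, -20], "rotation": [0, 0, 0]},
  {"gripper": 100, "dp": [0, 0, -20], "rotation": [0, 0, 0]},
  {"gripper": 100, "dp": [0, 0, -20], "rotation": [0, 0, 0]},
  {"gripper": 100, "dp": [0, 0, -20], "rotation": [0, 0, 0]},
  {"gripper": 100, "dp": [0, 0, 0], "rotation": [0, 0, 0]},
  {"gripper": 100, "dp": [0, 0, 0], "rotation": [0, 0, 0]},
  {"gripper": 100, "dp": [0, 0, 0], "rotation": [0, 0, 0]},
])

```text
time_s: 26.15
ee_pos: [0.5611, -0.2113, 0.2804]
tcp_rot: [-2.374, -2.055, 0.0]
force: [-0.6, -0.4, -0.0]
finger_gap: 0.0879
gripper_force: 0.0
```

Run:
```python
exec(open('st.py').read())
T=Tw('wrist'); im=robot.grab_frame('wrist'); cv2.imwrite('pics/w7.png',cv2.resize(im[80:320,180:500],None,fx=2.5,fy=2.5))
for c in ['side','top']:
    robot.grab_frame(c);Tc=Tw(c)
    for q in ['lamp_head','lamp_foot']: place(c,q,Tc)
```

```text
[ 0.5611 -0.2113  0.2804] [-0.64   -0.3582 -0.0381] [-0.0564  0.0852  0.0165] -8.240274886422474 0.0004955018266628031 26.15
side place_of lamp_head 0.86 [ 0.5599 -0.2094  0.1813]
side place_of lamp_head 0.69 [ 0.5581 -0.2101  0.0077]
side place_of lamp_foot 0.66 [ 0.5602 -0.2113  0.006 ]
top place_of lamp_foot 0.42 [ 0.5633 -0.2056  0.0051]
```

View pics/w7.png

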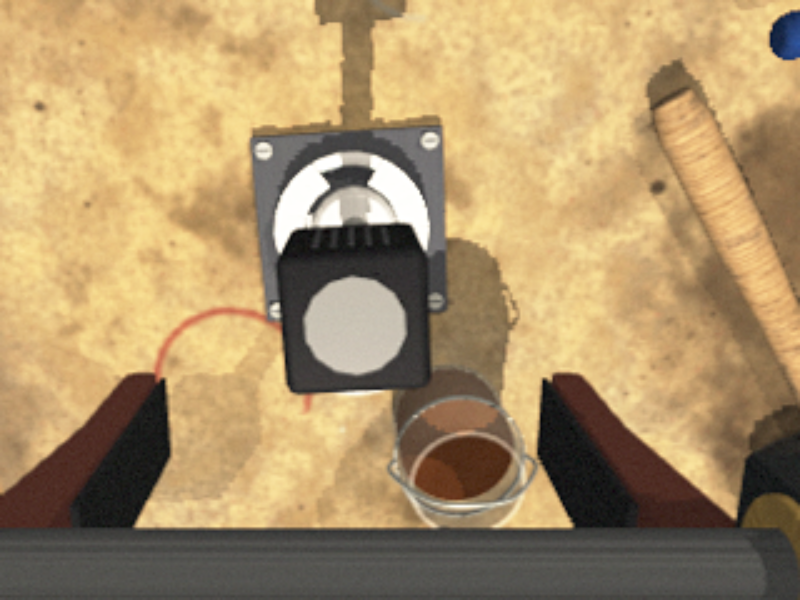

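The lamp stands upright in the mount, with its top at (355,325). The head edges are parallel to the plate and the gripper is clear of it. The torque rise matches this angle, so it is on the stop.

```bash
python3 -c "
from plant import robot
print(robot.sign_off())"
```

```text
the job is handed in; nothing more can be done
None
```

The lamp was stood free on the bench and released, then taken again, seated in the bayonet mount, turned clockwise to the stop and let go upright; I handed the job in at about 26 s (sign-off gave no verdict) without going near the jar, tape or tin.

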